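# Line up the moisture tins by size on the drying board

### The job

Line the four closed aluminium moisture tins up by size on the four cork pads of the drying board, each standing in the middle of its own pad: the smallest on the pad next to the brass knob, then each larger one in turn, the largest farthest from the knob. Never tip a tin over on its side, and leave the glass beaker standing where it is.

Things in the scene. Friction and masses are not known exactly. Their poses are not given: they have to be found in the camera images.
- tin_a: The smallest moisture tin: a closed upright plain aluminium can with a lid, the same round outline all the way up, 34 mm in diameter and 26 mm high, about 31 to 63 g. Origin at the centre of its underside, z up. Loose on the table at the start.
- tin_b: The second smallest moisture tin: a closed upright plain aluminium can with a lid, the same round outline all the way up, 42 mm in diameter and 36 mm high, about 59 to 119 g. Origin at the centre of its underside, z up. Loose on the table at the start.
- tin_c: The second largest moisture tin: a closed upright plain aluminium can with a lid, the same round outline all the way up, 50 mm in diameter and 46 mm high, about 98 to 196 g. Origin at the centre of its underside, z up. Loose on the table at the start.
- tin_d: The largest moisture tin: a closed upright plain aluminium can with a lid, the same round outline all the way up, 58 mm in diameter and 56 mm high, about 154 to 308 g. Origin at the centre of its underside, z up. Loose on the table at the start.
- pad0: One of four like round cork pads, 70 mm in diameter and 3 mm thick, fixed in a straight row on the drying board 86 mm apart. pad0 to pad3 are numbered along the row in the board's own y; this is pad0. Its top is 19 mm above the table. Origin at the centre of the pad's underside; y along the row, x across it. The row's place and yaw vary, and the brass knob may stand beyond pad0 or beyond pad3.
- pad1: One of four like round cork pads, 70 mm in diameter and 3 mm thick, fixed in a straight row on the drying board 86 mm apart. pad0 to pad3 are numbered along the row in the board's own y; this is pad1. Its top is 19 mm above the table. Origin at the centre of the pad's underside; y along the row, x across it. The row's place and yaw vary, and the brass knob may stand beyond pad0 or beyond pad3.
- pad2: One of four like round cork pads, 70 mm in diameter and 3 mm thick, fixed in a straight row on the drying board 86 mm apart. pad0 to pad3 are numbered along the row in the board's own y; this is pad2. Its top is 19 mm above the table. Origin at the centre of the pad's underside; y along the row, x across it. The row's place and yaw vary, and the brass knob may stand beyond pad0 or beyond pad3.
- pad3: One of four like round cork pads, 70 mm in diameter and 3 mm thick, fixed in a straight row on the drying board 86 mm apart. pad0 to pad3 are numbered along the row in the board's own y; this is pad3. Its top is 19 mm above the table. Origin at the centre of the pad's underside; y along the row, x across it. The row's place and yaw vary, and the brass knob may stand beyond pad0 or beyond pad3.
- knob: Round upright brass knob, 26 mm across and 34 mm high, fixed on the drying board beyond one end of the row of pads, 63 mm from the centre of the nearest pad (the other end of the board has only a low flat steel cleat, 70 x 22 mm and 8 mm high). It marks the end where the smallest tin goes. Origin at the centre of its foot. The board is a fixed plank of dark wood, 92 x 430 mm and 16 mm thick.
- beaker: Open glass beaker, 50 mm across and 66 mm high, standing loose among the tins; it is to be left where it stands. Origin at the centre of its underside, z up.

How it is judged (in metres and radians):
At the end, for the whole second after the job is handed in: Counting from the brass knob, the four pads carry the tins from the smallest to the largest, each tin's centre within 12 mm of its pad's centre, resting on the pad's top upright (within 0.1 rad) and still; the beaker stands upright within 20 mm of where it was (((horizontal distance between knob and pad0 below 0.1 m and horizontal distance between tin_a and pad0 below 0.012 m and z of tin_a in the frame of pad0 between -0.001 and 0.007 m and horizontal distance between tin_b and pad1 below 0.012 m and z of tin_b in the frame of pad1 between -0.001 and 0.007 m and horizontal distance between tin_c and pad2 below 0.012 m and z of tin_c in the frame of pad2 between -0.001 and 0.007 m and horizontal distance between tin_d and pad3 below 0.012 m and z of tin_d in the frame of pad3 between -0.001 and 0.007 m) or (horizontal distance between knob and pad3 below 0.1 m and horizontal distance between tin_a and pad3 below 0.012 m and z of tin_a in the frame of pad3 between -0.001 and 0.007 m and horizontal distance between tin_b and pad2 below 0.012 m and z of tin_b in the frame of pad2 between -0.001 and 0.007 m and horizontal distance between tin_c and pad1 below 0.012 m and z of tin_c in the frame of pad1 between -0.001 and 0.007 m and horizontal distance between tin_d and pad0 below 0.012 m and z of tin_d in the frame of pad0 between -0.001 and 0.007 m)) and angle between each of tin_a, tin_b, tin_c, tin_d, beaker's own z axis and vertical below 0.1 rad and linear speed of each of tin_a, tin_b, tin_c, tin_d below 0.02 m/s and angular speed of each of tin_a, tin_b, tin_c, tin_d below 0.2 rad/s and distance of beaker from where it was at the start of the episode below 0.02 m); the robot touches nothing.
It fails at once if the smallest tin is tipped over (more than 0.6 rad) (angle between tin_a's own z axis and vertical above 0.6 rad).
It fails at once if the second smallest tin is tipped over (more than 0.6 rad) (angle between tin_b's own z axis and vertical above 0.6 rad).
It fails at once if the second largest tin is tipped over (more than 0.6 rad) (angle between tin_c's own z axis and vertical above 0.6 rad).
It fails at once if the largest tin is tipped over (more than 0.6 rad) (angle between tin_d's own z axis and vertical above 0.6 rad).
It fails at once if the glass beaker is moved more than 20 mm or tipped (distance of beaker from where it was at the start of the episode above 0.02 m or angle between beaker's own z axis and vertical above 0.4 rad).
It also fails if it takes over 99 s, if anything falls off the work surface, if the arm or the gripper's body presses on something with over 40 N, if the wrist force passes 120 N, or if a joint passes its speed limit or range.

### The arm

A 6-joint arm with a two-finger parallel gripper is mounted at the origin on the work surface. World frame = base frame: x ahead of the robot, y to its left, z up, the work surface at z = 0. Lengths are in m, angles in degrees, forces in N, time in s.
With the tool pointing down it reaches from about 0.375 to 0.9 m from the base axis. Payload 3.1 kg.
Tool frame: the origin (TCP) lies on the mounting face of the last link; the fingertips stand 182 mm ahead of it and the grasp point (between the pads) lies 164 mm ahead of it; z points along the fingers, y is the line along which they close (so a half turn about z gives the same grasp; the last joint's range is limited). The gripper opens to 87 mm and grips with 3 to 60 N. Pads are 19 mm wide; open, the fingers measure 117 mm over their backs; the gripper's body (75 mm by 190 mm) begins 51 mm behind the grasp point.
Start: joints at [-73.367, 30.224, 82.088, -0, 67.689, -10.227], TCP at [0.282, -0.558, 0.405] pointing down, gripper open.
Joint ranges: [-176.69, 176.69], [-43.24, 126.21], [12.49, 139.97], [-82, 262], [0, 151.66], [-163.58, 163.58]. Speed limits (degrees/s): [159.86, 159.86, 180, 180, 180, 180].

### API

Orientations are given as a 3x3 rotation matrix whose columns are the frame's x, y, z axes.
In Python, from plant import env gives the robot as it stands.
- The arm moves only by the tool arm_command, never from a script. Its argument "moves" is text: rows parted by semicolons, each of 7 numbers parted by spaces: the shift along the tool's x, y, z normalised to -1 to 1, where 1 is 60 mm, then the turn, a rotation vector about the tool's x, y, z normalised to -1 to 1, where 1 is 4 degrees, then the closure in counts, from 0 (fully open) to 255 (shut). In form: dx dy dz wx wy wz hand; .... A call has 1 to 10 rows; each row shifts and turns the commanded pose from where the row before left it, along the tool's axes as they then stand; what a row does not reach is not made up. A row lasts 1/8 s, in which the tool goes at most 62.5 mm and 10.7 degrees, less where a joint would pass 70% of its speed; a pose out of reach is approached as far as the arm can. A call with a number of a shift or a turn outside -1 to 1 is refused whole. A call with a gripper value outside its range is refused whole. The fingers move at their own pace and stop on an object; "newtons" is the grip in N (left out, the last holds). Time passes only in rows, so rows that do not move let the fingers close. It gives the time, the measured TCP pose, the force, the opening and the grip force at its end, in the units of the state.
- env.observe(): the state, without advancing time (a new reading comes with each control period).
- env.read_camera(name): name is "scene" or "side" or "wrist"; returns a dict with "img" (400x640x3 uint8, red, green, blue), "fx", "fy", "cx", "cy" (pixels), "world_to_cam" (4x4, takes a point from world to camera coordinates); the wrist camera has in their place "T_tool_cam" (4x4, takes a point from camera to tool coordinates, whose origin is the TCP and whose axes are the flange's). Camera axes: x right, y down, z forward; pixel columns grow to the right and rows downward; lengths in m; the calibration is good to about 2 mm. A picture is of the moment at which its call begins: read the wrist's pose just before it. There is no depth.
- env.close_job(): hands the job in; it is judged then, once.
The state is a dict: "clock": time; "joint_pos": joint angles; "joint_vel": joint speeds; "tau": joint torques, N m; "eef_pos": TCP position; "orientation": TCP orientation; "wrist_force": force on the tool from outside, world axes, zero at the start; "wrist_torque": the same for the moment, N m; "opening": finger opening in m; "grip_force": force on a finger pad.
Only numpy, scipy, OpenCV 4.12 (cv2) and the standard library are available. Lean on these libraries where they do the work, as an engineer would, in place of code of your own. Each camera call takes 0.05 s, during which the arm holds its last target. There are 200 camera calls.

## Working session

There is one attempt and no reset: what is moved stays moved. The work goes in short steps, Python scripts to look and compute and a tool call to move; the robot and the scene stay as the last step left them, time stands still between calls to the robot, and variables do not carry over. Pictures are saved under pics/ and viewed, at most 14 in all, crops included, and the job is handed in when it is done.

Besides the shell and the picture viewer there is one more tool, called as name(argument=value, ...), one argument or row to a line, values as JSON. arm_command: Moves the arm, as the interface text tells. Its arguments: {"type":"object","properties":{"moves":{"type":"string"},"newtons":{"type":"number"}},"required":["moves"]}

```bash
ls; mkdir -p pics
python3 - <<'E'
from plant import env
import cv2,pickle
o=env.observe();print(o)
d={}
for n in("scene","side","wrist"):
    c=env.read_camera(n);d[n]=c
    cv2.imwrite(f"pics/{n}0.png",c["img"][:,:,::-1])
    print(n,c["fx"],c["fy"],c["cx"],c["cy"],c.get("world_to_cam",c.get("T_tool_cam")).round(3).tolist())
d["obs"]=o
pickle.dump(d,open("d0.pkl","wb"))
E
```

```text
pics
{'clock': 0.0, 'joint_pos': array([-7.33692737e+01,  3.02775122e+01,  8.21590576e+01, -1.64847569e-03,
        6.76888997e+01, -1.02256197e+01]), 'joint_vel': array([ 0.0015808 ,  0.00251171, -0.00060639,  0.03071504,  0.01796175,
        0.10080172]), 'tau': array([-1.13148275e-05, -4.40040350e+01, -1.76594067e+01,  6.32911082e-02,
        5.81861415e-02, -1.63769496e-04]), 'eef_pos': array([ 0.28228071, -0.55721425,  0.40377197]), 'orientation': array([[ 8.92137154e-01,  4.51764179e-01, -6.52244870e-04],
       [ 4.51764504e-01, -8.92134778e-01,  2.09063194e-03],
       [ 3.62582290e-04, -2.15979151e-03, -9.99997602e-01]]), 'wrist_force': array([ 0.64934997,  0.42476655, -0.043206  ]), 'wrist_torque': array([-0.01091116, -0.01435325, -0.03213777]), 'grip_force': 0.0, 'opening': 0.08668752858294607}
scene 365.56401911913593 365.56401911913593 318.71822003477877 201.71760459701667 [[0.826, 0.563, -0.007, -0.464], [0.45, -0.667, -0.594, -0.213], [-0.34, 0.487, -0.804, 1.053], [0.0, 0.0, 0.0, 1.0]]
side 517.0746640045371 517.0746640045371 316.90919466478675 209.66285779220334 [[-0.862, -0.507, 0.018, 0.495], [-0.401, 0.659, -0.636, 0.257], [0.311, -0.555, -0.772, 1.217], [0.0, 0.0, 0.0, 1.0]]
wrist 319.5088433429826 319.5088433429826 320.45155615257517 201.18601427844885 [[-0.0, -0.955, -0.295, 0.082], [1.0, -0.001, 0.001, -0.0], [-0.001, -0.295, 0.955, 0.02], [0.0, 0.0, 0.0, 1.0]]
```

View pics/scene0.png

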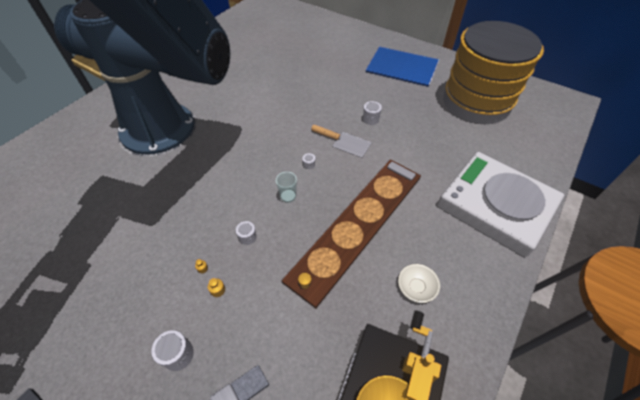

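View pics/side0.png

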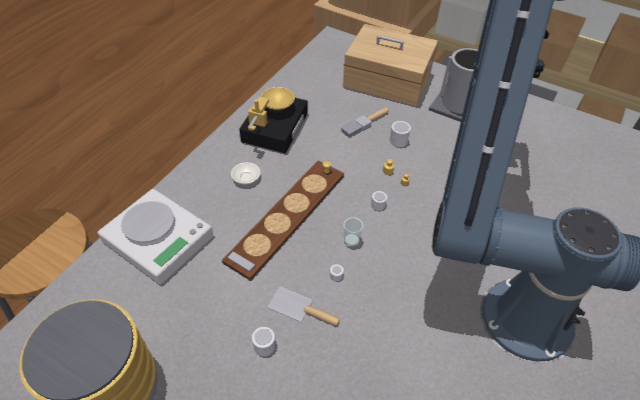

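The scene picture shows tins at about (171,350), (246,232), (309,160) and (373,112), the beaker at (287,187), the pads from (324,263) to (389,187), and the knob at (305,281). The side picture shows the same tins at (400,133), (379,201), (337,272) and (264,341). I'll enlarge the side view and one part of the scene view.

Run:
```python
import cv2
s=cv2.imread("pics/side0.png");cv2.imwrite("pics/side0c.png",cv2.resize(s[112:362,215:425],None,fx=2.4,fy=2.4,interpolation=cv2.INTER_CUBIC))
s=cv2.imread("pics/scene0.png");cv2.imwrite("pics/scene0c.png",cv2.resize(s[95:380,140:430],None,fx=2,fy=2,interpolation=cv2.INTER_CUBIC))
```

```text
(no output)
```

View pics/side0c.png

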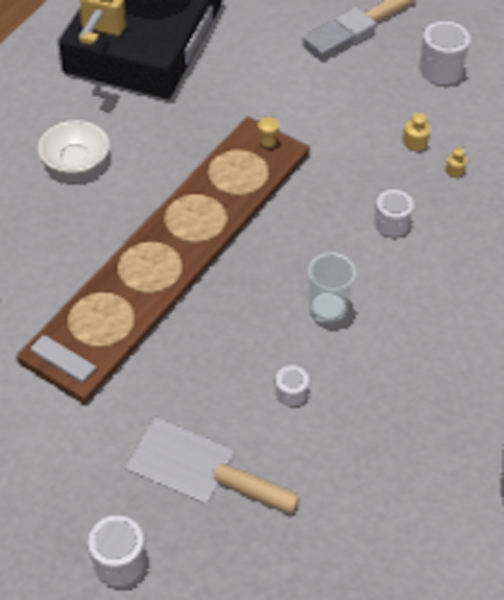

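View pics/scene0c.png

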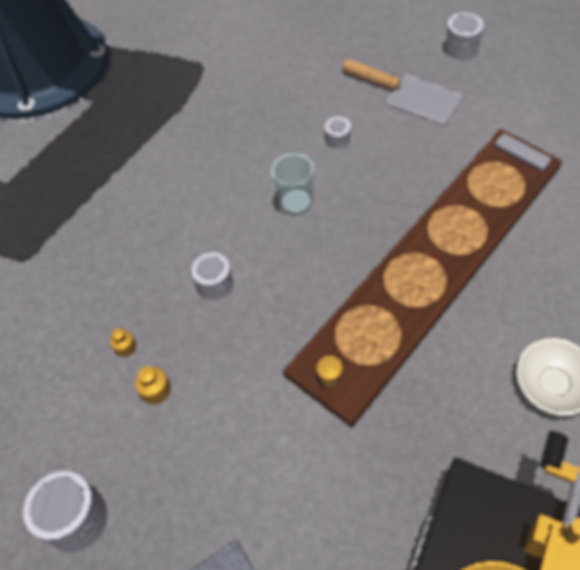

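The side crop has lids at D (446,43), B (395,206), A (292,379) and C (117,540), with pads from (238,172) at the knob end to (101,319). The scene crop has lids at D (59,505), B (211,269), A (338,127) and C (465,24), with pads from (368,335) to (497,184). Next I intersect these with the known heights.

```bash
cat > h.py <<'E'
import numpy as np
def ray(c,u,v,z,T=None):
    """pixel -> world point at height z; T = camera-to-world"""
    if T is None: T=np.linalg.inv(c["world_to_cam"])
    d=T[:3,:3]@np.array([(u-c["cx"])/c["fx"],(v-c["cy"])/c["fy"],1])
    return T[:3,3]+d*(z-T[2,3])/d[2]
E
python3 - <<'E'
import pickle,numpy as np
from h import *
d=pickle.load(open("d0.pkl","rb"))
P={"D":(59,505,446,43,.056),"B":(211,269,395,206,.036),"A":(338,127,292,379,.026),"C":(465,24,117,540,.046),
"p0":(368,335,238,172,.019),"p1":(415,280,196,218,.019),"p2":(458,230,150,267,.019),"p3":(497,184,101,319,.019),
"knob":(329,366,268,126,.05),"beak":(294,169,331,273,.066)}
for k,(a,b,e,f,z) in P.items():
    p=ray(d["scene"],140+a/2,95+b/2,z);q=ray(d["side"],215+e/2.4,112+f/2.4,z)
    m=(p+q)/2;print(k,p[:2].round(4),q[:2].round(4),"mean",m[:2].round(4),"r",np.hypot(*m[:2]).round(3))
E
```

```text
D [ 0.5202 -0.3996] [ 0.5112 -0.3863] mean [ 0.5157 -0.3929] r 0.648
B [ 0.4588 -0.1339] [ 0.4529 -0.1278] mean [ 0.4558 -0.1309] r 0.474
A [0.4464 0.1251] [0.4429 0.1284] mean [0.4447 0.1267] r 0.462
C [0.4923 0.3715] [0.4895 0.3735] mean [0.4909 0.3725] r 0.616
p0 [ 0.6415 -0.0968] [ 0.6384 -0.0934] mean [ 0.6399 -0.0951] r 0.647
p1 [ 0.6471 -0.0112] [ 0.643 -0.008] mean [ 0.6451 -0.0096] r 0.645
p2 [0.653  0.0747] [0.6489 0.078 ] mean [0.6509 0.0763] r 0.655
p3 [0.6584 0.1612] [0.6548 0.1634] mean [0.6566 0.1623] r 0.676
knob [ 0.6372 -0.1595] [ 0.6315 -0.1501] mean [ 0.6343 -0.1548] r 0.653
beak [0.4649 0.0123] [0.4609 0.016 ] mean [0.4629 0.0141] r 0.463
```

arm_command(
  moves="0 0 0.2 0 0 -1 0;0 0 0.2 0 0 -1 0;0 0 0.2 0 0 -1 0;0 0 0.2 0 0 -1 0;0 0 0.2 0 0 -1 0;0 0 0.2 0 0 -1 0;0 0 0 0 0 -1 0;0 0 0 0 0 -1 0;0 0 0 0 0 -1 0;0 0 0 0 0 -1 0",
  newtons=20,
)

```text
clock: 1.4
eef_pos: [0.2824, -0.5574, 0.3323]
orientation: [[0.391, 0.92, -0.0], [0.92, -0.391, 0.001], [0.001, -0.001, -1.0]]
wrist_force: [-0.5, -0.1, -0.2]
opening: 0.0869
grip_force: 0.0
```

arm_command(
  moves="0 0 0 0 0 -1 0;0 0 0 0 0 -1 0;0 0 0 0 0 -1 0;0 0 0 0 0 -1 0;0 0 0 0 0 -1 0;0.5 0.8 0 0 0 -0.8 0;0.7 0.8 0 0 0 0 0;0.7 0.8 0 0 0 0 0;0.7 0.8 0 0 0 0 0;0 0.7 0 0 0 0 0",
)

```text
clock: 2.65
eef_pos: [0.5164, -0.4028, 0.3322]
orientation: [[-0.004, 1.0, -0.002], [1.0, 0.004, 0.003], [0.003, -0.002, -1.0]]
wrist_force: [-0.1, -1.1, -0.6]
opening: 0.087
grip_force: 0.0
```

```bash
cat >> h.py <<'E'
import cv2,pickle
def look(name):
    from plant import env
    o=env.observe();c=env.read_camera("wrist")
    cv2.imwrite(f"pics/{name}.png",c["img"][:,:,::-1])
    W=np.eye(4);W[:3,:3]=o["orientation"];W[:3,3]=o["eef_pos"]
    pickle.dump((c,W@c["T_tool_cam"],o),open(f"{name}.pkl","wb"))
def meas(name,pts):
    c,T,o=pickle.load(open(f"{name}.pkl","rb"))
    for u,v,z in pts:
        p=ray(c,u,v,z,T);d=o["orientation"].T@(p-o["eef_pos"])
        print((u,v),"world",p[:2].round(4),"tool shift from axis, units",(d[:2]/.06).round(3))
E
python3 -c "from h import *;look('w1')"
```

```text
(no output)
```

View pics/w1.png

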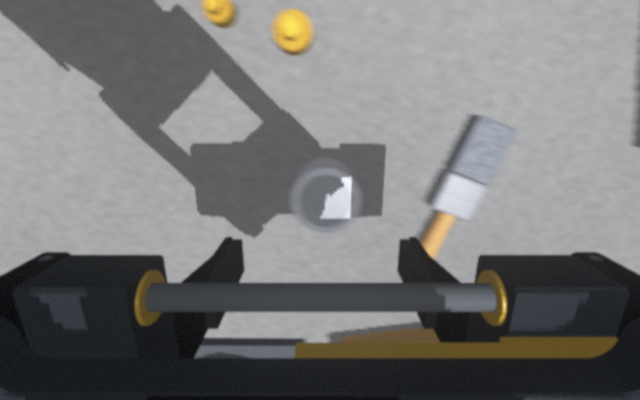

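The wrist picture shows tin D's lid at about (325,194) with a radius near 36 px, which fits its size. The brush handle runs from about (445,210) to (430,250) on the right.

```bash
python3 -c "
from h import *
meas('w1',[(325,194,.056),(289,194,.056),(361,194,.056),(428,215,.015),(424,250,.015)])"
```

```text
(325, 194) world [ 0.52   -0.3928] tool shift from axis, units [0.15  0.072]
(289, 194) world [ 0.4901 -0.393 ] tool shift from axis, units [ 0.15  -0.428]
(361, 194) world [ 0.55   -0.3927] tool shift from axis, units [0.15  0.572]
(428, 215) world [ 0.6223 -0.4255] tool shift from axis, units [-0.403  1.776]
(424, 250) world [ 0.6222 -0.4633] tool shift from axis, units [-1.034  1.77 ]
```

arm_command(
  moves="0.16 0.07 0.3 0 0 0 0;0 0 0.6 0 0 0 0;0 0 0.6 0 0 0 0;0 0 0.6 0 0 0 0;0 0 0.2 0 0 0 0;0 0 0 0 0 0 255;0 0 0 0 0 0 255;0 0 0 0 0 0 255;0 0 0 0 0 0 255;0 0 0 0 0 0 255",
  newtons=25,
)

```text
clock: 3.95
eef_pos: [0.5188, -0.3972, 0.1961]
orientation: [[-0.002, 1.0, -0.001], [1.0, 0.002, -0.001], [-0.001, -0.001, -1.0]]
wrist_force: [-2.9, 0.4, 6.1]
opening: 0.0573
grip_force: 25.0
```

arm_command(
  moves="0 0 -0.5 0 0 0 255;0 0 -0.9 0 0 0 255;0.5 0.2 -0.9 0 0 0 255;0.9 0.35 -0.7 0 0 0 255;1 0.35 0 0 0 0 255;1 0.35 0 0 0 0 255;1 0.35 0 0 0 0 255;1 0.35 0 0 0 0 255;0.8 0.3 0 0 0 0 255;0.4 0 0 0 0 0 255",
)

```text
clock: 5.2
eef_pos: [0.6501, -0.0087, 0.3685]
orientation: [[-0.004, 1.0, 0.0], [1.0, 0.004, 0.001], [0.001, 0.0, -1.0]]
wrist_force: [0.7, -0.1, -4.2]
opening: 0.0581
grip_force: 25.0
```

arm_command(
  moves="0.3 0 0 0 0 0 255;0.2 0 0 0 0 0 255;0 0 0 0 0 0 255",
)

```text
clock: 5.58
eef_pos: [0.6493, 0.0179, 0.369]
orientation: [[-0.001, 1.0, -0.0], [1.0, 0.001, -0.0], [-0.0, -0.0, -1.0]]
wrist_force: [0.5, 0.0, -2.5]
opening: 0.0577
grip_force: 25.0
```

```bash
python3 -c "from h import *;look('w2')"
```

```text
(no output)
```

View pics/w2.png

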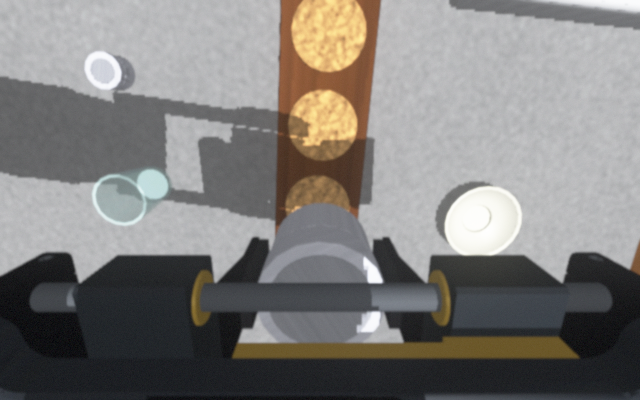

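The picture shows p3 at (329,33), p2 at (323,125), tin A's lid at (103,70), the beaker on the left, and the underside front edge of the held tin D at about (317,205).

```bash
python3 -c "
from h import *
meas('w2',[(329,33,.019),(323,125,.019),(291,33,.019),(367,33,.019),(317,205,.173),(103,70,.026),(120,199,.066)])"
```

```text
(329, 33) world [0.6577 0.1613] tool shift from axis, units [2.39  0.144]
(323, 125) world [0.6523 0.078 ] tool shift from axis, units [1.002 0.053]
(291, 33) world [0.6224 0.1613] tool shift from axis, units [ 2.39  -0.444]
(367, 33) world [0.693  0.1613] tool shift from axis, units [2.39  0.732]
(317, 205) world [0.6476 0.0433] tool shift from axis, units [ 0.423 -0.026]
(103, 70) world [0.4459 0.1286] tool shift from axis, units [ 1.849 -3.386]
(120, 199) world [0.4646 0.0144] tool shift from axis, units [-0.055 -3.077]
```

```bash
python3 -c "
from h import *
g=cv2.imread('pics/w2.png')
print([(v,*g[v,312:324].mean(0).astype(int)) for v in range(192,280,2)])
from plant import env;o=env.observe();print(o['eef_pos'],o['clock'])"
```

```text
[(192, np.int64(72), np.int64(107), np.int64(136)), (194, np.int64(69), np.int64(102), np.int64(130)), (196, np.int64(70), np.int64(103), np.int64(131)), (198, np.int64(72), np.int64(106), np.int64(135)), (200, np.int64(73), np.int64(107), np.int64(136)), (202, np.int64(89), np.int64(112), np.int64(134)), (204, np.int64(121), np.int64(119), np.int64(122)), (206, np.int64(127), np.int64(122), np.int64(121)), (208, np.int64(127), np.int64(122), np.int64(121)), (210, np.int64(127), np.int64(122), np.int64(121)), (212, np.int64(127), np.int64(121), np.int64(120)), (214, np.int64(127), np.int64(122), np.int64(120)), (216, np.int64(127), np.int64(122), np.int64(121)), (218, np.int64(128), np.int64(123), np.int64(121)), (220, np.int64(127), np.int64(122), np.int64(120)), (222, np.int64(128), np.int64(122), np.int64(121)), (224, np.int64(130), np.int64(124), np.int64(123)), (226, np.int64(128), np.int64(123), np.int64(122)), (228, np.int64(125), np.int64(120), np.int64(118)), (230, np.int64(126), np.int64(120), np.int64(119)), (232, np.int64(125), np.int64(119), np.int64(118)), (234, np.int6
[... 523 characters left out ...]
51), np.int64(143), np.int64(142)), (256, np.int64(125), np.int64(119), np.int64(117)), (258, np.int64(121), np.int64(116), np.int64(114)), (260, np.int64(122), np.int64(116), np.int64(114)), (262, np.int64(122), np.int64(116), np.int64(115)), (264, np.int64(122), np.int64(117), np.int64(115)), (266, np.int64(121), np.int64(115), np.int64(114)), (268, np.int64(121), np.int64(116), np.int64(114)), (270, np.int64(120), np.int64(115), np.int64(114)), (272, np.int64(121), np.int64(115), np.int64(113)), (274, np.int64(121), np.int64(115), np.int64(113)), (276, np.int64(121), np.int64(115), np.int64(113)), (278, np.int64(121), np.int64(115), np.int64(113))]
[0.6494482  0.01735159 0.36911602] 5.625
```

arm_command(
  moves="0.5 0.05 0 0 0 0 255;0.6 0.05 0 0 0 0 255;0.6 0.04 0 0 0 0 255;0.52 0 0 0 0 0 255;0.2 0 0.3 0 0 0 255;0 0 0.5 0 0 0 255;0 0 0.5 0 0 0 255;0 0 0.4 0 0 0 255;0 0 0.3 0 0 0 255;0 0 0.1 0 0 0 255",
)

```text
clock: 6.88
eef_pos: [0.6575, 0.1623, 0.2411]
orientation: [[0.0, 1.0, -0.003], [1.0, -0.0, -0.001], [-0.001, -0.003, -1.0]]
wrist_force: [0.2, -0.5, -2.8]
opening: 0.0575
grip_force: 25.0
```

arm_command(
  moves="0 0 0.25 0 0 0 255;0 0 0.15 0 0 0 255;0 0 0 0 0 0 255;0 0 0 0 0 0 0;0 0 0 0 0 0 0;0 0 0 0 0 0 0;0 0 -0.4 0 0 0 0;0 0 -0.8 0 0 0 0;0 0 -0.8 0 0 0 0;0.3 0 -0.5 0 0 0 0",
)

```text
clock: 8.12
eef_pos: [0.6584, 0.1805, 0.3726]
orientation: [[0.001, 1.0, 0.005], [1.0, -0.001, 0.0], [0.0, 0.005, -1.0]]
wrist_force: [-0.5, 0.0, -0.3]
opening: 0.087
grip_force: 0.0
```

arm_command(
  moves="0.5 -0.4 0 0 0 0 0;0.6 -0.5 0 0 0 0 0;0.6 -0.5 0 0 0 0 0;0.6 -0.5 0.2 0 0 0 0;0.5 -0.5 0.2 0 0 0 0;0.3 -0.4 0.2 0 0 0 0;0 0 0 0 0 0 0",
)

```text
clock: 9.0
eef_pos: [0.4873, 0.3683, 0.3325]
orientation: [[-0.005, 1.0, -0.003], [1.0, 0.005, -0.001], [-0.001, -0.003, -1.0]]
wrist_force: [0.4, -0.3, 1.1]
opening: 0.0868
grip_force: 0.0
```

```bash
python3 -c "from h import *;look('w3')"
```

```text
(no output)
```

View pics/w3.png

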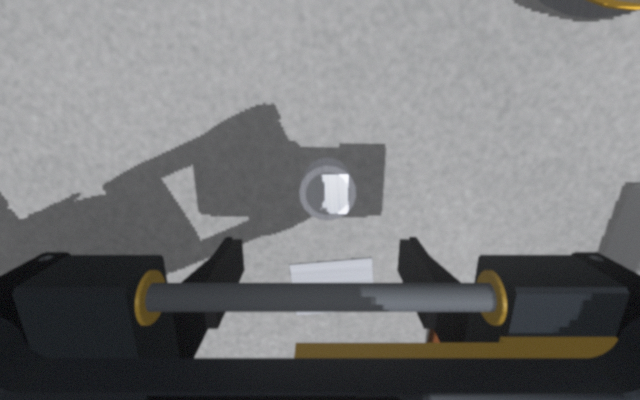

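Tin C's lid is at (327,189) with a radius near 29 px. The spatula blade's edge is at row 263, spanning u from 291 to 373.

```bash
python3 -c "
from h import *
meas('w3',[(327,189,.046),(299,189,.046),(356,189,.046),(291,265,.002),(373,260,.002)])"
```

```text
(327, 189) world [0.4927 0.3786] tool shift from axis, units [0.176 0.103]
(299, 189) world [0.4686 0.3785] tool shift from axis, units [ 0.176 -0.299]
(356, 189) world [0.5177 0.3787] tool shift from axis, units [0.176 0.52 ]
(291, 265) world [0.4555 0.2812] tool shift from axis, units [-1.443 -0.523]
(373, 260) world [0.544  0.2877] tool shift from axis, units [-1.342  0.954]
```

arm_command(
  moves="0.12 0.1 0.3 0 0 0 0;0 0 0.5 0 0 0 0;0 0 0.5 0 0 0 0;0 0 0.5 0 0 0 0;0 0 0.4 0 0 0 0;0 0 0.14 0 0 0 0;0 0 0 0 0 0 255;0 0 0 0 0 0 255;0 0 0 0 0 0 255;0 0 0 0 0 0 255",
  newtons=25,
)

```text
clock: 10.3
eef_pos: [0.4956, 0.3745, 0.1935]
orientation: [[-0.001, 1.0, 0.001], [1.0, 0.001, 0.0], [0.0, 0.001, -1.0]]
wrist_force: [-0.4, -0.4, 1.4]
opening: 0.0551
grip_force: 0.6
```

arm_command(
  moves="0 0 0 0 0 0 255;0 0 0 0 0 0 255;0 0 -0.4 0 0 0 255;0 0 -0.7 0 0 0 255;0 0 -0.7 0 0 0 255;-0.3 0.2 -0.7 0 0 0 255;-0.6 0.3 -0.3 0 0 0 255;-0.7 0.4 0 0 0 0 255;-0.7 0.4 0 0 0 0 255;-0.7 0.4 0 0 0 0 255",
)

```text
clock: 11.55
eef_pos: [0.5984, 0.1931, 0.3604]
orientation: [[-0.001, 1.0, 0.0], [1.0, 0.001, -0.0], [-0.0, 0.0, -1.0]]
wrist_force: [0.0, 0.2, -1.7]
opening: 0.0495
grip_force: 25.0
```

arm_command(
  moves="-0.7 0.4 0 0 0 0 255;-0.6 0.3 0 0 0 0 255;-0.5 0.2 0 0 0 0 255;-0.17 0 0 0 0 0 255;0 0 0 0 0 0 255",
)

```text
clock: 12.18
eef_pos: [0.6514, 0.0762, 0.3602]
orientation: [[-0.0, 1.0, -0.001], [1.0, 0.0, 0.001], [0.001, -0.001, -1.0]]
wrist_force: [-0.6, -0.2, -2.5]
opening: 0.0497
grip_force: 25.0
```

```bash
python3 -c "from h import *;look('w4')"
```

```text
(no output)
```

View pics/w4.png

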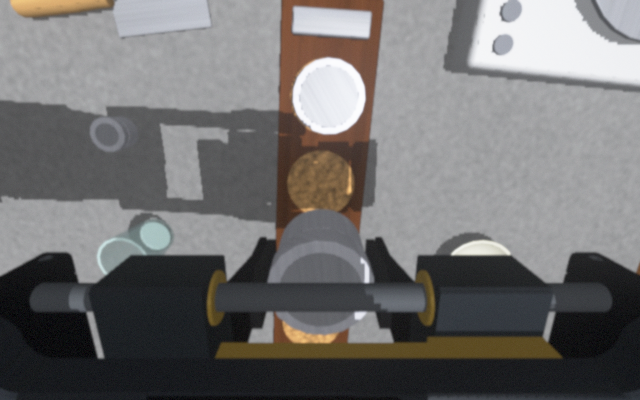

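D stands on p3 with its lid centre at (330,95). p2 spans u from 288 to 355 with its top at row 150. The held tin C covers p2's lower part, and its bottom front edge is near row 210.

```bash
python3 -c "
from h import *
g=cv2.cvtColor(cv2.imread('pics/w4.png'),6).astype(int)
print('col320',[(v,g[v,316:325].mean().astype(int)) for v in range(142,160,2)],[(v,g[v,316:325].mean().astype(int)) for v in range(200,262,2)])
meas('w4',[(330,95,.075),(321,150,.019),(288,183,.019),(355,183,.019),(321,210,.168),(110,133,.026),(124,255,.066)])"
```

```text
col320 [(142, np.int64(75)), (144, np.int64(70)), (146, np.int64(65)), (148, np.int64(62)), (150, np.int64(75)), (152, np.int64(96)), (154, np.int64(105)), (156, np.int64(111)), (158, np.int64(114))] [(200, np.int64(94)), (202, np.int64(95)), (204, np.int64(95)), (206, np.int64(91)), (208, np.int64(99)), (210, np.int64(107)), (212, np.int64(104)), (214, np.int64(105)), (216, np.int64(105)), (218, np.int64(105)), (220, np.int64(105)), (222, np.int64(105)), (224, np.int64(105)), (226, np.int64(106)), (228, np.int64(108)), (230, np.int64(105)), (232, np.int64(104)), (234, np.int64(105)), (236, np.int64(104)), (238, np.int64(105)), (240, np.int64(115)), (242, np.int64(132)), (244, np.int64(132)), (246, np.int64(131)), (248, np.int64(131)), (250, np.int64(131)), (252, np.int64(121)), (254, np.int64(101)), (256, np.int64(100)), (258, np.int64(101)), (260, np.int64(100))]
(330, 95) world [0.6591 0.1638] tool shift from axis, units [1.458 0.135]
(321, 150) world [0.6521 0.1126] tool shift from axis, units [0.605 0.02 ]
(288, 183) world [0.618  0.0786] tool shift from axis, units [ 0.038 -0.549]
(355, 183) world [0.6872 0.0786] tool shift from axis, units [0.038 0.605]
(321, 210) world [0.6519 0.0999] tool shift from axis, units [0.393 0.012]
(110, 133) world [0.4485 0.1301] tool shift from axis, units [ 0.895 -3.373]
(124, 255) world [0.4655 0.0202] tool shift from axis, units [-0.935 -3.092]
```

arm_command(
  moves="0.02 0.02 0.3 0 0 0 255;0 0 0.5 0 0 0 255;0 0 0.5 0 0 0 255;0 0 0.5 0 0 0 255;0 0 0.4 0 0 0 255;0 0 0.2 0 0 0 255;0 0 0.04 0 0 0 255;0 0 0 0 0 0 255",
)

```text
clock: 13.22
eef_pos: [0.6534, 0.0779, 0.2148]
orientation: [[-0.002, 1.0, 0.001], [1.0, 0.002, -0.0], [-0.0, 0.001, -1.0]]
wrist_force: [-0.6, -0.8, -0.7]
opening: 0.0493
grip_force: 25.0
```

arm_command(
  moves="0 0 0.02 0 0 0 0;0 0 0 0 0 0 0;0 0 0 0 0 0 0;0 0 -0.4 0 0 0 0;0 0 -0.8 0 0 0 0;0 0 -0.8 0 0 0 0;0 -0.3 -0.3 0 0 0 0;0.2 -0.7 0 0 0 0 0;0.3 -0.7 0 0 0 0 0;0.3 -0.7 0 0 0 0 0",
)

```text
clock: 14.48
eef_pos: [0.5077, 0.1256, 0.3515]
orientation: [[-0.0, 1.0, 0.001], [1.0, 0.0, 0.0], [0.0, 0.001, -1.0]]
wrist_force: [0.5, 0.3, 0.0]
opening: 0.0869
grip_force: 0.0
```

arm_command(
  moves="0 -0.7 0 0 0 0 0;0 -0.3 0 0 0 0 0;0 0 0 0 0 0 0",
)

```text
clock: 14.85
eef_pos: [0.4478, 0.1255, 0.3515]
orientation: [[-0.001, 1.0, -0.0], [1.0, 0.001, 0.0], [0.0, -0.0, -1.0]]
wrist_force: [0.8, -0.5, 0.1]
opening: 0.0871
grip_force: 0.0
```

arm_command(
  moves="0.03 0 0.4 0 0 0 0;0 0 0.6 0 0 0 0;0 0 0.6 0 0 0 0;0 0 0.6 0 0 0 0;0 0 0.4 0 0 0 0;0 0 0.15 0 0 0 0;0 0 0 0 0 0 255;0 0 0 0 0 0 255;0 0 0 0 0 0 255;0 0 0 0 0 0 255",
  newtons=15,
)

```text
clock: 16.1
eef_pos: [0.4492, 0.1271, 0.1867]
orientation: [[-0.001, 1.0, 0.001], [1.0, 0.001, 0.0], [0.0, 0.001, -1.0]]
wrist_force: [0.1, -0.2, 0.3]
opening: 0.0549
grip_force: 0.0
```

arm_command(
  moves="0 0 0 0 0 0 255;0 0 0 0 0 0 255;0 0 0 0 0 0 255;0 0 0 0 0 0 255",
)

```text
clock: 16.6
eef_pos: [0.4488, 0.1271, 0.1862]
orientation: [[-0.001, 1.0, -0.0], [1.0, 0.001, -0.0], [-0.0, -0.0, -1.0]]
wrist_force: [-0.5, 0.7, 1.7]
opening: 0.0335
grip_force: 15.0
```

arm_command(
  moves="0 0 -0.4 0 0 0 255;0 0 -0.7 0 0 0 255;0 0 -0.7 0 0 0 255;0 0 -0.7 0 0 0 255;-0.3 0.3 -0.4 0 0 0 255;-0.6 0.5 0 0 0 0 255;-0.7 0.6 0 0 0 0 255;-0.7 0.6 0 0 0 0 255;-0.6 0.6 0 0 0 0 255;-0.5 0.4 0 0 0 0 255",
)

```text
clock: 17.85
eef_pos: [0.6306, -0.0785, 0.3596]
orientation: [[-0.0, 1.0, 0.001], [1.0, 0.0, -0.0], [-0.0, 0.001, -1.0]]
wrist_force: [-0.0, 0.3, -0.0]
opening: 0.0338
grip_force: 15.0
```

arm_command(
  moves="-0.29 0.2 0 0 0 0 255;0 0 0 0 0 0 255",
)

```text
clock: 18.1
eef_pos: [0.6417, -0.0955, 0.3594]
orientation: [[0.001, 1.0, 0.0], [1.0, -0.001, -0.0], [-0.0, 0.0, -1.0]]
wrist_force: [0.2, -0.6, -1.5]
opening: 0.0337
grip_force: 15.0
```

```bash
python3 -c "from h import *;look('w5')"
```

```text
(no output)
```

View pics/w5.png

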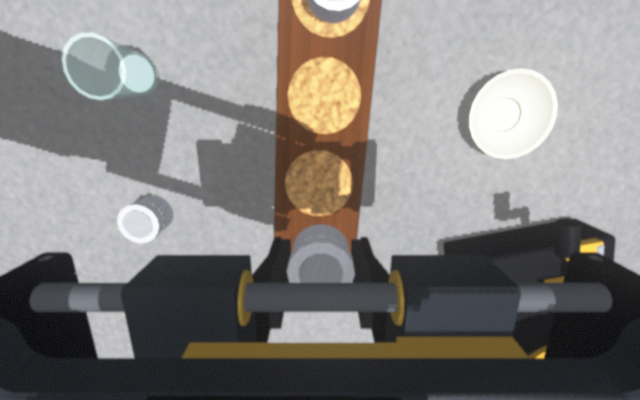

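p0 is at (319,183), p1 at (324,95) and tin B's lid at (139,224). The held tin A's bottom edge is near row 226. The black burner sits to the right, with a corner at (442,243), so I check its clearance to the gripper body.

```bash
python3 -c "
from h import *
g=cv2.cvtColor(cv2.imread('pics/w5.png'),6).astype(int)
print('col320',[(v,g[v,316:325].mean().astype(int)) for v in range(212,262,2)])
meas('w5',[(319,150,.019),(319,183,.019),(324,95,.019),(320,226,.173),(139,224,.036),(442,243,.05),(560,222,.06),(560,222,.1)])
d=pickle.load(open('d0.pkl','rb'))
for u,v in [(242,128),(269,148),(259,127),(250,119),(308,98)]:
  print(u,v,[ray(d['side'],u,v,z)[:2].round(3) for z in(.03,.06,.09)])
for u,v in [(368,327),(448,352),(417,320),(420,335)]:
  print(u,v,[ray(d['scene'],u,v,z)[:2].round(3) for z in(.03,.06,.09)])
"
```

```text
col320 [(212, np.int64(128)), (214, np.int64(166)), (216, np.int64(129)), (218, np.int64(98)), (220, np.int64(98)), (222, np.int64(98)), (224, np.int64(114)), (226, np.int64(128)), (228, np.int64(128)), (230, np.int64(128)), (232, np.int64(128)), (234, np.int64(131)), (236, np.int64(138)), (238, np.int64(129)), (240, np.int64(128)), (242, np.int64(141)), (244, np.int64(161)), (246, np.int64(160)), (248, np.int64(160)), (250, np.int64(161)), (252, np.int64(156)), (254, np.int64(128)), (256, np.int64(121)), (258, np.int64(121)), (260, np.int64(121))]
(319, 150) world [ 0.641  -0.0591] tool shift from axis, units [ 0.607 -0.014]
(319, 183) world [ 0.6409 -0.093 ] tool shift from axis, units [ 0.041 -0.015]
(324, 95) world [ 0.6459 -0.007 ] tool shift from axis, units [1.476 0.067]
(320, 226) world [ 0.6419 -0.0793] tool shift from axis, units [0.27  0.002]
(139, 224) world [ 0.4582 -0.1313] tool shift from axis, units [-0.599 -3.059]
(442, 243) world [ 0.7623 -0.1465] tool shift from axis, units [-0.848  2.01 ]
(560, 222) world [ 0.8661 -0.1207] tool shift from axis, units [-0.416  3.739]
(560, 222) world [ 0.834  -0.1053] tool shift from axis, units [-0.16   3.204]
242 128 [array([ 0.939, -0.167]), array([ 0.916, -0.141]), array([ 0.894, -0.115])]
269 148 [array([ 0.82 , -0.138]), array([ 0.801, -0.112]), array([ 0.782, -0.087])]
259 127 [array([ 0.897, -0.198]), array([ 0.876, -0.171]), array([ 0.855, -0.144])]
250 119 [array([ 0.942, -0.214]), array([ 0.92 , -0.187]), array([ 0.897, -0.159])]
308 98 [array([ 0.842, -0.397]), array([ 0.822, -0.364]), array([ 0.803, -0.332])]
368 327 [array([ 0.787, -0.166]), array([ 0.789, -0.176]), array([ 0.791, -0.186])]
448 352 [array([ 0.927, -0.124]), array([ 0.923, -0.136]), array([ 0.919, -0.148])]
417 320 [array([ 0.856, -0.103]), array([ 0.855, -0.116]), array([ 0.855, -0.128])]
420 335 [array([ 0.873, -0.125]), array([ 0.871, -0.137]), array([ 0.87 , -0.149])]
```

arm_command(
  moves="0.03 0 0.3 0 0 0 255;0 0 0.5 0 0 0 255;0 0 0.5 0 0 0 255;0 0 0.5 0 0 0 255;0 0 0.4 0 0 0 255;0 0 0.2 0 0 0 255;0 0 0.15 0 0 0 255;0 0 0 0 0 0 255",
)

```text
clock: 19.15
eef_pos: [0.6411, -0.092, 0.2068]
orientation: [[-0.001, 1.0, -0.001], [1.0, 0.001, 0.0], [0.0, -0.001, -1.0]]
wrist_force: [0.5, 0.1, -0.4]
opening: 0.0337
grip_force: 15.0
```

arm_command(
  moves="0 0 0 0 0 0 0;0 0 0 0 0 0 0;0 0 0 0 0 0 0;0 0 0 0 0 0 0;0 0 -0.4 0 0 0 0;0 0 -0.7 0 0 0 0;0 0 -0.7 0 0 0 0;0 -0.4 -0.6 0 0 0 0;-0.2 -0.6 0 0 0 0 0;-0.2 -0.7 0 0 0 0 0",
)

```text
clock: 20.4
eef_pos: [0.5386, -0.1165, 0.352]
orientation: [[-0.002, 1.0, 0.002], [1.0, 0.002, -0.001], [-0.001, 0.002, -1.0]]
wrist_force: [0.9, -0.0, -0.1]
opening: 0.0873
grip_force: 0.0
```

arm_command(
  moves="-0.2 -0.7 0 0 0 0 0;-0.05 -0.6 0 0 0 0 0;0 -0.1 0 0 0 0 0;0 0 0 0 0 0 0",
)

```text
clock: 20.9
eef_pos: [0.4559, -0.1318, 0.3515]
orientation: [[-0.0, 1.0, 0.002], [1.0, 0.0, -0.001], [-0.001, 0.002, -1.0]]
wrist_force: [-0.0, 0.2, -0.4]
opening: 0.0869
grip_force: 0.0
```

arm_command(
  moves="0 0.03 0.4 0 0 0 0;0 0 0.6 0 0 0 0;0 0 0.6 0 0 0 0;0 0 0.6 0 0 0 0;0 0 0.4 0 0 0 0;0 0 0.1 0 0 0 0;0 0 0 0 0 0 255;0 0 0 0 0 0 255;0 0 0 0 0 0 255;0 0 0 0 0 0 255",
  newtons=20,
)

```text
clock: 22.15
eef_pos: [0.4573, -0.1316, 0.1897]
orientation: [[-0.001, 1.0, 0.001], [1.0, 0.001, -0.001], [-0.001, 0.001, -1.0]]
wrist_force: [-0.4, 0.4, -0.0]
opening: 0.055
grip_force: 0.0
```

arm_command(
  moves="0 0 0 0 0 0 255;0 0 0 0 0 0 255;0 0 0 0 0 0 255",
)

```text
clock: 22.52
eef_pos: [0.4571, -0.1315, 0.1893]
orientation: [[-0.001, 1.0, 0.0], [1.0, 0.001, -0.0], [-0.0, 0.0, -1.0]]
wrist_force: [0.2, -0.3, 4.5]
opening: 0.0415
grip_force: 20.0
```

arm_command(
  moves="0 0 -0.4 0 0 0 255;0 0 -0.7 0 0 0 255;0 0 -0.7 0 0 0 255;0 0 -0.7 0 0 0 255;0.2 0.3 -0.34 0 0 0 255;0.4 0.5 0 0 0 0 255;0.4 0.6 0 0 0 0 255;0.4 0.6 0 0 0 0 255;0.4 0.6 0 0 0 0 255;0.26 0.4 0 0 0 0 255",
)

```text
clock: 23.78
eef_pos: [0.6381, -0.0064, 0.3587]
orientation: [[-0.002, 1.0, -0.0], [1.0, 0.002, 0.0], [0.0, -0.0, -1.0]]
wrist_force: [0.5, -1.3, -1.9]
opening: 0.0417
grip_force: 20.0
```

arm_command(
  moves="0 0.16 0 0 0 0 255;0 0 0 0 0 0 255",
)

```text
clock: 24.02
eef_pos: [0.6464, -0.0081, 0.3588]
orientation: [[-0.001, 1.0, -0.002], [1.0, 0.001, -0.0], [-0.0, -0.002, -1.0]]
wrist_force: [-0.4, 0.1, -0.9]
opening: 0.0416
grip_force: 20.0
```

```bash
python3 -c "from h import *;look('w6')"
```

```text
(no output)
```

View pics/w6.png

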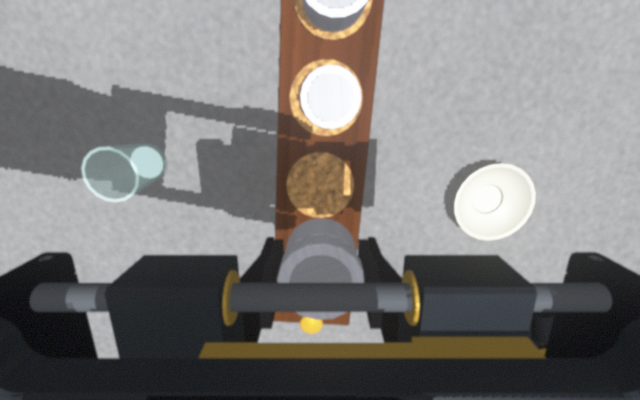

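p1 is at (320,185). C's lid is at (332,97), on p2, whose rim runs from u=290 to 362. The held tin B's bottom edge is near row 219.

```bash
python3 -c "
from h import *
g=cv2.cvtColor(cv2.imread('pics/w6.png'),6).astype(int)
print('col320',[(v,g[v,316:325].mean().astype(int)) for v in list(range(144,160,2))+list(range(208,256,2))])
meas('w6',[(320,151,.019),(320,185,.019),(332,97,.065),(326,97,.019),(321,219,.17)])"
```

```text
col320 [(144, np.int64(70)), (146, np.int64(68)), (148, np.int64(68)), (150, np.int64(69)), (152, np.int64(87)), (154, np.int64(111)), (156, np.int64(121)), (158, np.int64(128)), (208, np.int64(104)), (210, np.int64(107)), (212, np.int64(108)), (214, np.int64(146)), (216, np.int64(179)), (218, np.int64(133)), (220, np.int64(121)), (222, np.int64(121)), (224, np.int64(122)), (226, np.int64(121)), (228, np.int64(121)), (230, np.int64(122)), (232, np.int64(123)), (234, np.int64(126)), (236, np.int64(119)), (238, np.int64(119)), (240, np.int64(119)), (242, np.int64(122)), (244, np.int64(142)), (246, np.int64(149)), (248, np.int64(148)), (250, np.int64(149)), (252, np.int64(148)), (254, np.int64(142))]
(320, 151) world [0.646  0.0273] tool shift from axis, units [0.591 0.003]
(320, 185) world [ 0.646  -0.0077] tool shift from axis, units [0.008 0.002]
(332, 97) world [0.6558 0.0779] tool shift from axis, units [1.435 0.166]
(326, 97) world [0.6517 0.0785] tool shift from axis, units [1.446 0.099]
(321, 219) world [0.6468 0.0113] tool shift from axis, units [0.324 0.012]
```

arm_command(
  moves="0.01 0 0.3 0 0 0 255;0 0 0.5 0 0 0 255;0 0 0.5 0 0 0 255;0 0 0.5 0 0 0 255;0 0 0.4 0 0 0 255;0 0 0.2 0 0 0 255;0 0 0.09 0 0 0 255;0 0 0 0 0 0 255",
)

```text
clock: 25.08
eef_pos: [0.6466, -0.0073, 0.2102]
orientation: [[-0.001, 1.0, 0.0], [1.0, 0.001, -0.0], [-0.0, 0.0, -1.0]]
wrist_force: [-0.4, -0.5, -1.1]
opening: 0.0413
grip_force: 20.0
```

arm_command(
  moves="0 0 0 0 0 0 0;0 0 0 0 0 0 0;0 0 0 0 0 0 0;0 0 0 0 0 0 0;0 0 -0.4 0 0 0 0;0 0 -0.7 0 0 0 0;0 0 -0.7 0 0 0 0;-0.4 0 -0.7 0 0 0 0;-0.7 0 -0.7 0 0 0 0;-0.7 0 -0.3 0 0 0 0",
)

```text
clock: 26.32
eef_pos: [0.647, -0.1159, 0.4236]
orientation: [[-0.002, 1.0, 0.005], [1.0, 0.002, -0.002], [-0.002, 0.005, -1.0]]
wrist_force: [-0.1, -0.2, -0.4]
opening: 0.087
grip_force: 0.0
```

arm_command(
  moves="-0.7 0 0 0 0 0 0;-0.7 0 0 0 0 0 0;-0.3 0 0 0 0 0 0;0 0 0 0 0 0 0",
)

```text
clock: 26.82
eef_pos: [0.6466, -0.2178, 0.4197]
orientation: [[0.001, 1.0, -0.0], [1.0, -0.001, 0.001], [0.001, -0.0, -1.0]]
wrist_force: [-0.4, 0.1, 0.4]
opening: 0.087
grip_force: 0.0
```

```bash
python3 -c "
from h import *;look('w7')
from plant import env
cv2.imwrite('pics/side7.png',cv2.resize(env.read_camera('side')['img'][140:290,200:420,::-1],None,fx=3,fy=3,interpolation=cv2.INTER_CUBIC))"
```

```text
(no output)
```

View pics/w7.png

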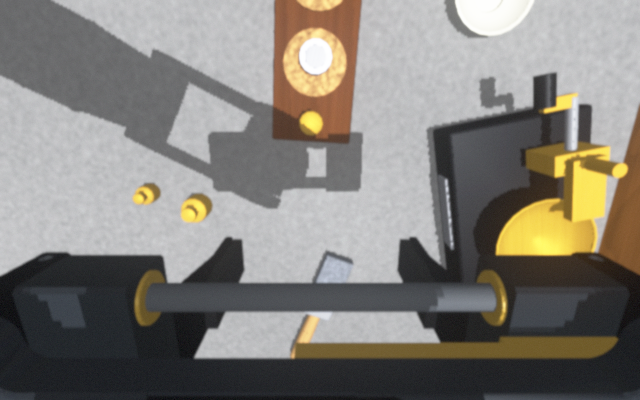

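View pics/side7.png

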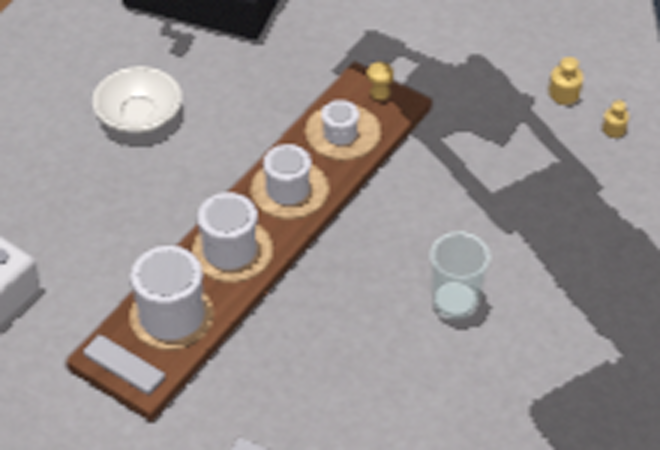

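The side view shows A, B, C and D upright in order from the knob, with lid centres at crop pixels (340,110), (288,161), (227,216) and (167,272). The beaker is untouched. The wrist view shows A's lid at (315,57) on p0. A quick numeric check against the pad positions from the same camera:

```bash
python3 -c "
from h import *
d=pickle.load(open('d0.pkl','rb'))['side']
for n,x,y,z,p in [('A',340,110,.045,(.6384,-.0934)),('B',288,161,.055,(.643,-.008)),('C',227,216,.065,(.6489,.078)),('D',167,272,.075,(.6548,.1634))]:
  q=ray(d,200+x/3,140+y/3,z)[:2];print(n,((q-np.array(p))*1000).round(1),'mm')
meas('w7',[(315,57,.045),(315,62,.019)])"
```

```text
A [ 3.5 -0.8] mm
B [ 2.  -0.6] mm
C [2.8 0.9] mm
D [ 1.3 -2.8] mm
(315, 57) world [ 0.6417 -0.0915] tool shift from axis, units [ 2.1   -0.081]
(315, 62) world [ 0.6413 -0.0933] tool shift from axis, units [ 2.069 -0.087]
```

All four are within about 4 mm of their pad centres, so I'm handing the job in.

```bash
python3 -c "
from plant import env
print(env.close_job())"
```

```text
the job is handed in; nothing more can be done
None
```

The four tins stand upright on their pads in size order, smallest next to the brass knob, each about 4 mm or less from its pad's centre by my camera measurements. The beaker was left where it stood, and the job is handed in at about 27 s; no verdict came back.

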